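# Fill the collating frame with wedge-shaped reagent packs, head to tail

## Task

Finish packing the metal frame: push home the wedge-shaped reagent pack that sticks out of it, and bring the loose one from the bench and push it into the remaining gap, turned head to tail with its neighbour, so that all four packs lie flat, label up, side by side and fill the frame, each fully home against the back wall and flush at the front. Leave the white carton, the jar and the tube rack where they are.

Things in the scene. Friction and masses are not known exactly. Their poses are not given: they have to be found in the camera images.
- frame: (sizes in mm) three-sided aluminium frame fixed on the bench, no floor: walls 10 thick, 30 high round a rectangle 140 deep (x) by 214 wide (y). Origin: its centre, at bench level. x to the back wall (inner face x=70; open front x=-70), y to the left wall (inner faces y=107, -107). Front faces the robot within 0.2 rad. A pack that is home has its origin at frame x=0, its front flush
- pack_a: grey flat prism, label and foil seals on top: from above a right-angled trapezoid 140 long, 64 wide at one end, 38 at the other, 45 high, 0.2-0.4 kg. Origin under mid-length, mid-width. Own x to the NARROW end (wide end x=-70, narrow 70); straight side y=-25.5, other side slants from y=38.5 (wide) to 12.5 (narrow). At the start home at the left wall, straight side on it, narrow end in front
- pack_b: same shape and axes as pack_a. At the start home in the frame beside pack_a, head to tail with it: wide end in front, its straight side facing the free right half of the frame. Four packs laid alternately are 204 wide, so 10 to spare; none is fixed, they slide on the bench
- pack_c: same shape and axes as pack_a. At the start half in, free between pack_b and the right wall: wide end inside, straight side towards pack_b, not quite parallel to it, narrow end 40 to 65 out of the open front. Slides on the bench; can be pushed home by its narrow end, and sideways against pack_b from the gap on its right, which is then 56 to 73 wide in front, 30 to 47 at the back
- pack_d: same shape and axes as pack_a. At the start alone on the bench, right or left before the frame, turned anyhow. Its place: the gap between pack_c's slanted side and the right wall, narrow end to the back, straight side along that wall. With pack_c home and snug against pack_b it goes in narrow end first, pushed by its wide end; if pack_c stands off to the right it jams on it
- carton: white carton with a green band, 130 x 80 x 55 high, origin under its centre; bystander, on the other side of the frame's front from pack_d
- jar: white jar, 72 across, 120 high, origin under its centre; bystander beside the frame, on one side
- tube_rack: orange tube rack with capped tubes, 75 x 150 x 94 high, origin under its centre; bystander beside the frame, on the other side from the jar
Mind the look-alikes: they are no part of the job. What is shaped like the pack_a but pink is not meant.

How it is judged:
At the end, for the whole second after the job is handed in: All four packs stand flat (within 0.08 rad, underside within 6 mm of the bench), label up, parallel to the frame's sides within 0.08 rad, inside the rectangle, each within 6 mm of fully home against the back wall, and at rest (x of pack_a in the frame of frame between -0.006 and 0.006 m and y of pack_a in the frame of frame between -0.095 and 0.095 m and z of each of pack_a, pack_b, pack_c, pack_d in the frame of frame below 0.006 m and angle between each of pack_a, pack_b, pack_c, pack_d's own z axis and vertical below 0.08 rad and angle between the x axis of each of pack_a, pack_b, pack_c, pack_d and the x axis of frame, either way round below 0.08 rad and linear speed of each of pack_a, pack_b, pack_c, pack_d below 0.01 m/s and x of pack_b in the frame of frame between -0.006 and 0.006 m and y of pack_b in the frame of frame between -0.095 and 0.095 m and x of pack_c in the frame of frame between -0.006 and 0.006 m and y of pack_c in the frame of frame between -0.095 and 0.095 m and x of pack_d in the frame of frame between -0.006 and 0.006 m and y of pack_d in the frame of frame between -0.095 and 0.095 m); the robot touches nothing.
It fails at once if the white carton is moved more than 40 mm (distance of carton from where it was at the start of the episode above 0.04 m).
It fails at once if the jar is moved more than 40 mm (distance of jar from where it was at the start of the episode above 0.04 m).
It fails at once if the tube rack is moved more than 40 mm (distance of tube_rack from where it was at the start of the episode above 0.04 m).
It also fails if it takes over 67 s, if anything falls off the work surface, if the arm or the gripper's body presses on something with over 40 N, if the wrist force passes 120 N, or if a joint passes its speed limit or range.

## Robot

A 6-joint arm with a two-finger parallel gripper is mounted at the origin on the work surface. World frame = base frame: x ahead of the robot, y to its left, z up, the work surface at z = 0. Lengths are in m, angles in rad, forces in N, time in s.
With the tool pointing down it reaches from about 0.375 to 0.9 m from the base axis. Payload 3.1 kg.
Tool frame: the origin (TCP) lies between the finger pads; the fingertips stand robot.finger_overhang ahead of it and the grasp point (between the pads) lies 3 mm ahead of it (robot.finger_overhang is the distance from the TCP to the fingertips, in m); z points along the fingers, y is the line along which they close (so a half turn about z gives the same grasp; the last joint's range is limited). The gripper opens to 87 mm and grips with 3 to 60 N. Pads are 19 mm wide; open, the fingers measure 117 mm over their backs; the gripper's body (75 mm by 190 mm) begins 51 mm behind the grasp point.
Start: joints at [-1.427, 0.527, 1.433, -0, 1.181, -0.178], TCP at [0.198, -0.593, 0.217] pointing down, gripper open.
Joint ranges: [-3.08, 3.08], [-0.75, 2.2], [0.22, 2.44], [-1.43, 4.57], [0, 2.65], [-2.85, 2.85]. Speed limits (rad/s): [2.79, 2.79, 3.14, 3.14, 3.14, 3.14].

## Interface

Orientations are given as a unit quaternion [x, y, z, w].
In Python, from rig import get_obs, vision, hand_in, nets, robot gives the robot as it stands.
- The arm moves only by the tool apply_moves, never from a script. Its argument "series" is a list of rows, each an object with "offset": the shift along the world's x, y, z in cm, a list of three; "rot": the turn, a rotation vector about the world's x, y, z in degrees, a list of three. A call has 1 to 20 rows; each row is the pose to reach, as a shift and turn from the pose commanded when the call began; what a row does not reach only later rows make up. A row lasts 1/10 s, in which the tool goes at most 50 mm and 8.59 degrees, less where a joint would pass 70% of its speed; a pose out of reach is approached as far as the arm can. A call with a gripper value outside its range is refused whole. "hand" is the opening, from 0 (shut) to 1 (fully open), set as the call begins (left out, the last holds). The fingers move at their own pace and stop on an object; "newtons" is the grip in N (left out, the last holds). Time passes only in rows, so rows that repeat a pose let the fingers close. It gives the time, the measured TCP pose, the force, the opening and the grip force at its end, in the units of the state.
- get_obs(): the state, without advancing time (a new reading comes with each control period).
- vision.camera(name): name is "side" or "top" or "wrist"; returns the picture (400x640x3 uint8, red, green, blue); there is no depth.
- vision.calibration(name): a dict with "K" (3x3 intrinsics, pixels), "k1" (the pictures are not rectified: a ray, as slopes to the right and down, at radius r is drawn at 1 + k1 r^2 times it, then the intrinsics apply), "R" (3x3) and "t" (3): a world point X has camera coordinates R X + t. Camera axes: x right, y down, z forward; pixel columns grow to the right and rows downward; lengths in m; the calibration is good to about 2 mm. A picture is of the moment at which its call begins: read the wrist's pose just before it. calibration takes no time and is no camera call; for the wrist camera it gives the pose at the moment of the call.
- hand_in(): hands the job in; it is judged then, once.
Trained networks look in the newest picture that a camera, given by its name, has taken for a name from the list of things; names that differ only in an ending like _2 or _b are one class to them, and where a whole thing is asked for, a point or a joint stands for the part that bears it (a point fixed in the world has none). Each returns a list of dicts, best first, with "conf" (0 to 1); they miss things now and then, are a little off and sometimes report something else, mostly with a low value. They report only what shows in the picture. A call takes as long as a camera call. They do not tell look-alikes from the thing itself.
- nets.search_frame(camera, query): "centre" ([x, y, z] in m, in world coordinates, good to about 4 mm: the middle of the surface that is visible of it).
- nets.spot_point(camera, query): "centre" ([x, y, z] in m, in world coordinates, good to about 4 mm: a listed point, or the origin of a listed thing).
The state is a dict: "time": time; "q": joint angles; "joint_velocities": joint speeds; "joint_torque": joint torques, N m; "position": TCP position; "tool_rot": TCP orientation; "ft_force": force on the tool from outside, world axes, zero at the start; "moment": the same for the moment, N m; "grip_width": finger opening in m; "grip_force": force on a finger pad.
Only numpy, scipy, OpenCV 4.12 (cv2) and the standard library are available. Lean on these libraries where they do the work, as an engineer would, in place of code of your own. Each camera call takes 0.05 s, during which the arm holds its last target. There are 200 camera calls.

## Working session

There is one attempt and no reset: what is moved stays moved. The work goes in short steps, Python scripts to look and compute and a tool call to move; the robot and the scene stay as the last step left them, time stands still between calls to the robot, and variables do not carry over. Pictures are saved under pics/ and viewed, at most 10 in all, crops included, and the job is handed in when it is done.

Besides the shell and the picture viewer there is one more tool, called after "Request:" as name(argument=value, ...) on one line, values as JSON. apply_moves: Moves the arm, as the interface text tells. Its arguments: {"type":"object","properties":{"series":{"type":"array"},"hand":{"type":"number"},"newtons":{"type":"number"}},"required":["series"]}

```bash
mkdir -p pics; ls; cat > h.py <<'E'
import numpy as np,cv2
from rig import get_obs,vision,nets,robot
def snap(cam,name):
    im=vision.camera(cam); cv2.imwrite(f'pics/{name}.png',cv2.cvtColor(im,cv2.COLOR_RGB2BGR)); return im
def proj(cam,X,c=None):
    c=c or vision.calibration(cam); P=(np.atleast_2d(X)@np.array(c['R']).T)+c['t']
    s=P[:,:2]/P[:,2:]; s=s*(1+c['k1']*(s**2).sum(1,keepdims=True)); K=np.array(c['K'])
    return s@K[:2,:2].T+K[:2,2]
def unproj(cam,uv,z,c=None):
    c=c or vision.calibration(cam); K=np.array(c['K']); uv=np.atleast_2d(uv).astype(float)
    d=(uv-K[:2,2])@np.linalg.inv(K[:2,:2]).T; s=d.copy()
    for _ in range(20): s=d/(1+c['k1']*(s**2).sum(1,keepdims=True))
    R=np.array(c['R']); r=np.c_[s,np.ones(len(s))]@R; o=-R.T@np.array(c['t'])
    return o+r*((z-o[2])/r[:,2:])
E
python3 - <<'E'
from h import *
snap('top','top0'); print(robot.__dict__ if hasattr(robot,'__dict__') else robot)
for q in ['frame','pack_a','carton','jar','tube_rack']:
    for r in nets.spot_point('top',q)[:6]: print(q,np.round(r['centre'],3),round(r['conf'],2))
c=vision.calibration('top'); print(-np.array(c['R']).T@c['t'],c['R']); print(get_obs()['tool_rot'])
snap('side','side0')
E
```

```text
pics
{}
pack_a [ 0.372 -0.026 -0.001] 0.97
pack_a [ 0.445  0.349 -0.   ] 0.89
pack_a [0.657 0.014 0.002] 0.86
pack_a [ 0.628 -0.054 -0.002] 0.86
pack_a [ 0.476  0.18  -0.   ] 0.75
pack_a [0.652 0.061 0.001] 0.65
carton [ 0.445 -0.335  0.001] 0.71
jar [ 0.729  0.328 -0.004] 0.56
tube_rack [ 0.74  -0.333 -0.003] 0.81
[0.3953777  0.02036547 1.03491765] [[ 0.02095313 -0.99973906  0.0090982 ]
 [-0.98635994 -0.02215707 -0.16310468]
 [ 0.16326371 -0.00555655 -0.98656682]]
[ 9.87080844e-01  1.60222551e-01  1.46996717e-06 -3.77102316e-04]
```

View pics/top0.png

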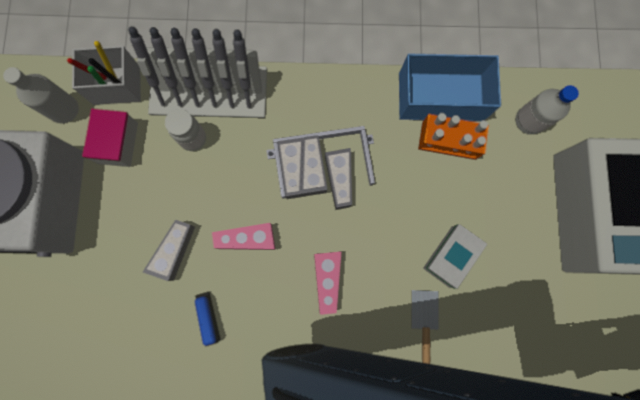

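Top view: the frame is around (320,160), with pack_c sticking out at (341,178). The grey loose pack_d is at (170,250), and the two pink look-alikes are at (243,238) and (328,282). The carton is at (457,256), the jar at (184,130) and the rack at (455,135).

```bash
python3 - <<'E'
import cv2
im=cv2.imread('pics/top0.png')
cv2.imwrite('pics/c1.png',cv2.resize(im[115:215,255:390],None,fx=5.9,fy=5.9,interpolation=cv2.INTER_CUBIC))
cv2.imwrite('pics/c2.png',cv2.resize(im[210:290,130:230],None,fx=7,fy=7,interpolation=cv2.INTER_CUBIC))
E
```

```text
(no output)
```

View pics/c1.png

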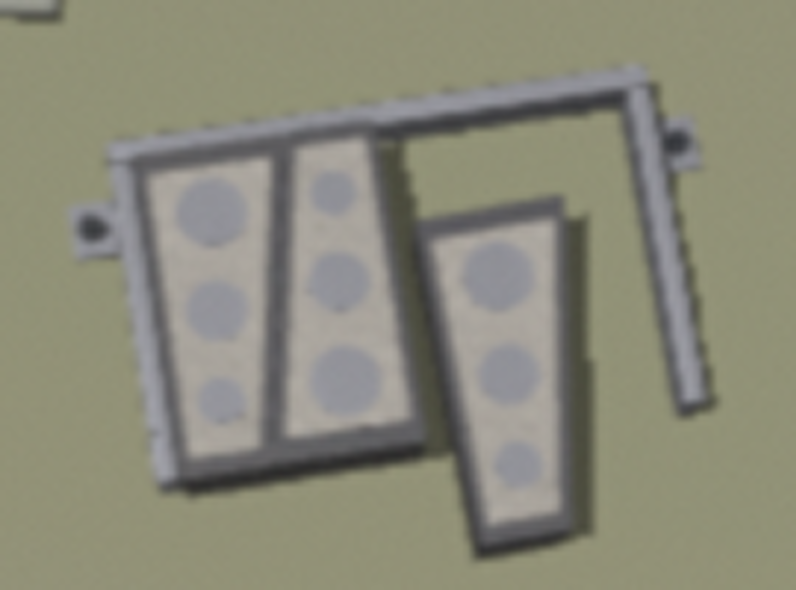

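View pics/c2.png

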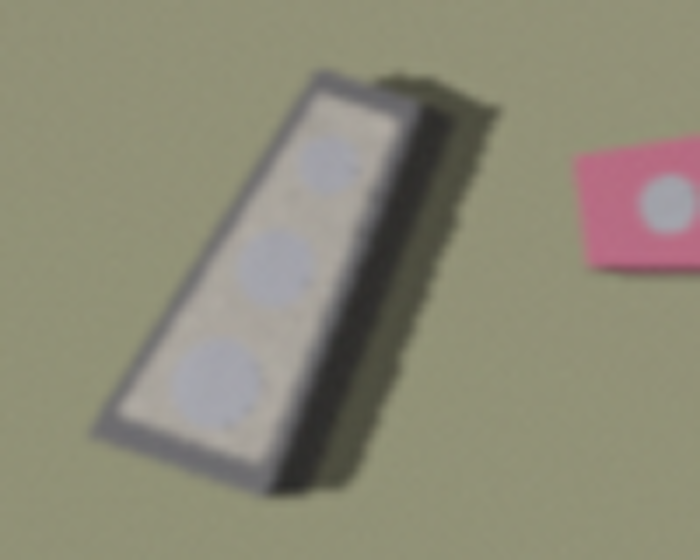

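Crop 1 (frame) shows the wall-top outer corners near (110,145), (650,68), (160,487) and (714,402). Pack_c's top corners are near (420,225), (563,200), (480,542) and (572,530).
Crop 2 (pack_d) shows top corners near (322,72), (418,105), (95,435) and (268,492). The right-hand side is the straight one.

```bash
cat >> h.py <<'E'
def fit(L,W):
    L=np.array(L,float);W=np.array(W)[:,:2]; l=L-L.mean(0);w=W-W.mean(0)
    a=np.arctan2((l[:,0]*w[:,1]-l[:,1]*w[:,0]).sum(),(l*w).sum()); R=np.array([[np.cos(a),-np.sin(a)],[np.sin(a),np.cos(a)]])
    t=W.mean(0)-R@L.mean(0); res=W-(L@R.T+t); return t,a,R,np.round(res*1000,1)
PK=np.array([[-70,-25.5],[-70,38.5],[70,12.5],[70,-25.5]])/1000
FR=np.array([[80,117],[80,-117],[-70,117],[-70,-117]])/1000
E
python3 - <<'E'
from h import *
f=lambda p,s,o:(np.array(p)+.5)/s-.5+o
o1=np.array([255,115]);o2=np.array([130,210])
F=fit(FR,unproj('top',f([(110,145),(650,68),(160,487),(714,402)],5.9,o1),.03))
C=fit(PK,unproj('top',f([(420,225),(563,200),(572,530),(480,542)],5.9,o1),.045))
D=fit(PK,unproj('top',f([(268,492),(95,435),(322,72),(418,105)],7,o2),.045))
for n,P in zip('FCD',(F,C,D)): print(n,np.round(P[0],4),np.degrees(P[1]).round(1),P[3].tolist())
A,aF,R=F[:3]
for n,P in zip('CD',(C,D)): print(n,'in frame',np.round(R.T@(P[0]-A),4),np.degrees(P[1]-aF).round(1))
from rig import robot; print([x for x in dir(robot) if x[0]!='_'],robot.finger_overhang); print(get_obs()['time'])
E
```

```text
F [ 0.665  -0.0156] 10.1 [[-0.0, -0.0], [-1.1, 0.3], [0.3, 0.1], [0.8, -0.4]]
C [ 0.6246 -0.056 ] -168.3 [[-1.2, -1.5], [-1.9, 1.5], [0.6, -0.2], [2.5, 0.2]]
D [0.4436 0.3477] -17.4 [[2.2, 0.7], [0.7, -1.7], [-1.8, -1.0], [-1.0, 2.0]]
C in frame [-0.0469 -0.0327] -178.4
D in frame [-0.1545  0.3964] -27.5
['Unreachable', 'finger_overhang'] 0.022
0.35
```

Request:
apply_moves(series=[{"offset": [9, 13, -2], "rot": [0, 0, -3]}, {"offset": [18, 26, -5], "rot": [0, 0, -6]}, {"offset": [27, 39, -8], "rot": [0, 0, -9]}, {"offset": [37.4, 53.2, -11], "rot": [0, 0, -12]}, {"offset": [37.4, 53.2, -11], "rot": [0, 0, -12]}, {"offset": [37.4, 53.2, -11], "rot": [0, 0, -12]}, {"offset": [37.4, 53.2, -11], "rot": [0, 0, -12]}, {"offset": [37.4, 53.2, -11], "rot": [0, 0, -12]}, {"offset": [37.4, 53.2, -11], "rot": [0, 0, -12]}, {"offset": [37.4, 53.2, -11], "rot": [0, 0, -12]}, {"offset": [37.4, 53.2, -11], "rot": [0, 0, -12]}, {"offset": [37.4, 53.2, -11], "rot": [0, 0, -12]}, {"offset": [37.4, 53.2, -11], "rot": [0, 0, -12]}, {"offset": [37.4, 53.2, -11], "rot": [0, 0, -12]}, {"offset": [37.4, 53.2, -11], "rot": [0, 0, -12]}, {"offset": [37.4, 53.2, -11], "rot": [0, 0, -12]}], hand=1, newtons=15)

```text
time: 1.95
position: [0.5711, -0.0616, 0.1068]
tool_rot: [0.998, 0.056, -0.0, 0.0]
ft_force: [0.7, -0.6, 0.3]
grip_width: 0.0871
grip_force: 0.0
```

```bash
python3 - <<'E'
from h import *
snap('wrist','w1'); o=get_obs(); print(o['position'],o['tool_rot'],o['ft_force'])
c=vision.calibration('wrist'); print(-np.array(c['R']).T@c['t'])
E
```

```text
[ 0.57097386 -0.06209605  0.10693421] [ 9.98458708e-01  5.54987737e-02 -2.74073638e-04  1.41969258e-04] [ 0.07713304 -0.71181475 -0.18608078]
[ 0.64149459 -0.05403058  0.27381341]
```

View pics/w1.png

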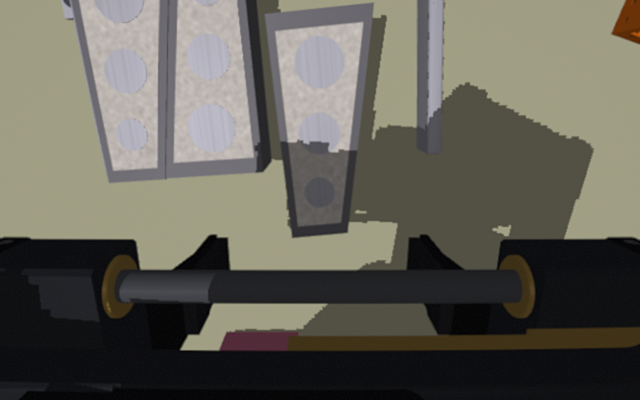

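The wrist view shows pack_c's top corners near (266,14), (374,4), (348,232) and (292,237). The fronts of packs a and b run from (109,181) to (259,172).

```bash
python3 - <<'E'
from h import *
C=fit(PK,unproj('wrist',[(266,14),(374,4),(348,232),(292,237)],.045))
print(np.round(C[0],4),np.degrees(C[1]),C[3].tolist())
G=unproj('wrist',[(109,181),(167,178),(259,172)],.045); W=unproj('wrist',[(418,153),(442,153)],.03)
a=np.radians(10.1);R=np.array([[np.cos(a),-np.sin(a)],[np.sin(a),np.cos(a)]]);A=np.array([.665,-.0156])
print('frame',np.round((G[:,:2]-A)@R,4).tolist(),np.round((W[:,:2]-A)@R,4).tolist(),np.round((C[0]-A)@R,4))
b=C[1]+np.pi-np.radians(5.26)
print('grasp',C[0]+np.array([[np.cos(C[1]),-np.sin(C[1])],[np.sin(C[1]),np.cos(C[1])]])@[.052,-.0048],'heading',np.degrees(b))
E
```

```text
[ 0.6251 -0.0573] -168.17382161922922 [[-0.5, -0.5], [-1.2, 0.5], [0.9, 0.0], [0.8, 0.1]]
frame [[-0.0701, 0.106], [-0.0706, 0.0672], [-0.0706, 0.0069]] [[-0.067, -0.0996], [-0.068, -0.116]] [-0.0466 -0.034 ]
grasp [ 0.5732312  -0.06321779] heading 6.566178380770794
```

Request:
apply_moves(series=[{"offset": [0.2, -0.1, -3], "rot": [0, 0, 0]}, {"offset": [0.2, -0.1, -6], "rot": [0, 0, 0]}, {"offset": [0.2, -0.1, -7.9], "rot": [0, 0, 0]}, {"offset": [0.2, -0.1, -7.9], "rot": [0, 0, 0]}, {"offset": [0.2, -0.1, -7.9], "rot": [0, 0, 0]}])

```text
time: 2.5
position: [0.5734, -0.0634, 0.0281]
tool_rot: [0.998, 0.055, -0.0, 0.0]
ft_force: [0.2, -0.3, -0.4]
grip_width: 0.0866
grip_force: 0.0
```

Request:
apply_moves(series=[{"offset": [0, 0, 0], "rot": [0, 0, 0]}, {"offset": [0, 0, 0], "rot": [0, 0, 0]}, {"offset": [0, 0, 0], "rot": [0, 0, 0]}, {"offset": [0, 0, 0], "rot": [0, 0, 0]}, {"offset": [0, 0, 0], "rot": [0, 0, 0]}, {"offset": [0, 0, 0], "rot": [0, 0, 0]}, {"offset": [0, 0, 0], "rot": [0, 0, 0]}, {"offset": [0, 0, 0], "rot": [0, 0, 0]}], hand=0.3, newtons=15)

```text
time: 3.3
position: [0.5738, -0.0618, 0.0278]
tool_rot: [0.998, 0.056, 0.0, -0.0]
ft_force: [0.1, -0.3, 1.4]
grip_width: 0.0417
grip_force: 14.9
```

Request:
apply_moves(series=[{"offset": [-0.05, 0.3, 0], "rot": [0, 0, -0.8]}, {"offset": [-0.1, 0.6, 0], "rot": [0, 0, -1.7]}, {"offset": [-0.15, 0.9, 0], "rot": [0, 0, -1.7]}, {"offset": [-0.2, 1.2, 0], "rot": [0, 0, -1.7]}, {"offset": [-0.26, 1.5, 0], "rot": [0, 0, -1.7]}, {"offset": [-0.26, 1.5, 0], "rot": [0, 0, -1.7]}, {"offset": [0.2, 1.6, 0], "rot": [0, 0, -1.7]}, {"offset": [0.7, 1.7, 0], "rot": [0, 0, -1.7]}, {"offset": [1.2, 1.75, 0], "rot": [0, 0, -1.7]}, {"offset": [1.2, 1.75, 0], "rot": [0, 0, -1.7]}])

```text
time: 4.3
position: [0.5848, -0.0442, 0.0278]
tool_rot: [0.999, 0.042, -0.001, -0.0]
ft_force: [-3.7, -1.4, 4.3]
grip_width: 0.0418
grip_force: 15.0
```

Request:
apply_moves(series=[{"offset": [0, 0, 0], "rot": [0, 0, 0]}, {"offset": [0, 0, 0], "rot": [0, 0, 0]}, {"offset": [0, 0, 0], "rot": [0, 0, 0]}, {"offset": [0, 0, 4], "rot": [0, 0, 0]}, {"offset": [-2, -0.4, 8], "rot": [0, 0, 0]}, {"offset": [-4, -0.7, 8], "rot": [0, 0, 0]}, {"offset": [-4, -0.7, 8], "rot": [0, 0, 0]}, {"offset": [-4, -0.7, 8], "rot": [0, 0, 0]}], hand=1)

```text
time: 5.1
position: [0.5461, -0.0512, 0.1076]
tool_rot: [0.999, 0.041, 0.0, -0.0]
ft_force: [0.0, -0.6, 0.3]
grip_width: 0.0861
grip_force: 0.0
```

```bash
python3 - <<'E'
from h import *
snap('wrist','w2'); o=get_obs(); print(o['position'],o['tool_rot'],o['ft_force'])
import pickle; pickle.dump(vision.calibration('wrist'),open('w2.pkl','wb'))
E
```

```text
[ 0.54648743 -0.05127475  0.10732028] [ 9.99149829e-01  4.12248755e-02  3.45590254e-04 -1.01457154e-04] [-0.04629901 -0.25874082 -0.5574662 ]
```

View pics/w2.png

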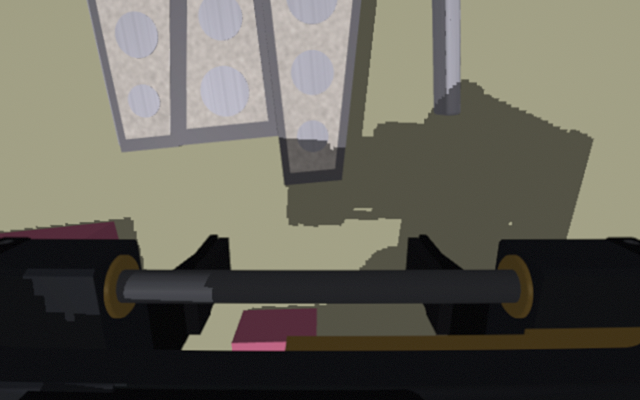

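The wrist view shows pack_c lying flush along pack_b, with its narrow end at (285,185)–(343,178), about 33 mm out.

Request:
apply_moves(series=[{"offset": [-1.1, -0.8, 0], "rot": [0, 0, 3]}, {"offset": [-1.1, -0.8, 0], "rot": [0, 0, 5.4]}, {"offset": [-1.1, -0.8, 0], "rot": [0, 0, 5.4]}, {"offset": [-1.1, -0.8, 0], "rot": [0, 0, 5.4]}, {"offset": [-1.1, -0.8, 0], "rot": [0, 0, 5.4]}, {"offset": [-1.1, -0.8, -3], "rot": [0, 0, 5.4]}, {"offset": [-1.1, -0.8, -6], "rot": [0, 0, 5.4]}, {"offset": [-1.1, -0.8, -7.9], "rot": [0, 0, 5.4]}, {"offset": [-1.1, -0.8, -7.9], "rot": [0, 0, 5.4]}, {"offset": [0.2, -0.55, -7.9], "rot": [0, 0, 5.4]}, {"offset": [1.0, -0.4, -7.9], "rot": [0, 0, 5.4]}, {"offset": [1.8, -0.3, -7.9], "rot": [0, 0, 5.4]}, {"offset": [2.6, -0.15, -7.9], "rot": [0, 0, 5.4]}, {"offset": [3.4, 0, -7.9], "rot": [0, 0, 5.4]}, {"offset": [3.8, 0.1, -7.9], "rot": [0, 0, 5.4]}, {"offset": [4.2, 0.15, -7.9], "rot": [0, 0, 5.4]}, {"offset": [4.4, 0.2, -7.9], "rot": [0, 0, 5.4]}, {"offset": [4.4, 0.2, -7.9], "rot": [0, 0, 5.4]}], hand=0)

```text
time: 6.95
position: [0.5902, -0.0494, 0.0287]
tool_rot: [0.996, 0.088, 0.0, 0.0]
ft_force: [-0.6, -0.0, -0.4]
grip_width: -0.0
grip_force: 0.4
```

Request:
apply_moves(series=[{"offset": [0.1, 0.02, 0], "rot": [0, 0, 0]}, {"offset": [0.2, 0.03, 0], "rot": [0, 0, 0]}, {"offset": [0.3, 0.05, 0], "rot": [0, 0, 0]}, {"offset": [0.3, 0.05, 0], "rot": [0, 0, 0]}])

```text
time: 7.35
position: [0.591, -0.049, 0.0286]
tool_rot: [0.996, 0.089, -0.002, -0.0]
ft_force: [-4.8, -2.4, 3.4]
grip_width: 0.0006
grip_force: 2.6
```

Request:
apply_moves(series=[{"offset": [0.2, 0.03, 0], "rot": [0, 0, 0]}, {"offset": [0.4, 0.06, 0], "rot": [0, 0, 0]}, {"offset": [0.4, 0.06, 0], "rot": [0, 0, 0]}])

```text
time: 7.65
position: [0.5911, -0.0488, 0.0286]
tool_rot: [0.996, 0.089, -0.006, -0.0]
ft_force: [-11.7, -5.0, 9.8]
grip_width: 0.0005
grip_force: 6.4
```

Pack_c is seated: forward motion stopped as the force rose. Next, back off and go to pack_d.

Request:
apply_moves(series=[{"offset": [-3, -0.5, 0], "rot": [0, 0, 0]}, {"offset": [-5, -0.8, 3], "rot": [0, 0, 0]}, {"offset": [-6, 2, 7], "rot": [0, 0, 0]}, {"offset": [-9, 8, 10], "rot": [0, 0, -5]}, {"offset": [-12, 14, 10], "rot": [0, 0, -11]}, {"offset": [-15, 20, 10], "rot": [0, 0, -17]}, {"offset": [-18, 26, 10], "rot": [0, 0, -23]}, {"offset": [-23.2, 42.8, 10], "rot": [0, 0, -32.8]}, {"offset": [-23.2, 42.8, 10], "rot": [0, 0, -32.8]}, {"offset": [-23.2, 42.8, 10], "rot": [0, 0, -32.8]}, {"offset": [-23.2, 42.8, 10], "rot": [0, 0, -32.8]}, {"offset": [-23.2, 42.8, 10], "rot": [0, 0, -32.8]}, {"offset": [-23.2, 42.8, 10], "rot": [0, 0, -32.8]}, {"offset": [-23.2, 42.8, 10], "rot": [0, 0, -32.8]}, {"offset": [-23.2, 42.8, 10], "rot": [0, 0, -32.8]}], hand=1)

```text
time: 9.15
position: [0.3652, 0.3793, 0.1287]
tool_rot: [0.98, -0.197, 0.0, -0.0]
ft_force: [0.6, -0.6, -0.3]
grip_width: 0.0872
grip_force: 0.0
```

```bash
python3 - <<'E'
from h import *
w=snap('wrist','w3'); t=snap('top','t3'); o=get_obs(); print(o['position'],o['tool_rot'],o['ft_force'])
a=cv2.imread('pics/w3.png'); b=cv2.resize(cv2.imread('pics/t3.png')[125:205,260:390],None,fx=4.9,fy=4,interpolation=cv2.INTER_CUBIC)
b=cv2.resize(cv2.imread('pics/t3.png')[120:200,265:393],None,fx=5,fy=5,interpolation=cv2.INTER_CUBIC)
m=np.vstack([a[:340],cv2.resize(b,(416,260))[:, :416].copy() if 0 else np.hstack([cv2.resize(b,(416,260)),np.zeros((260,224,3),np.uint8)])])
cv2.imwrite('pics/m3.png',m)
E
```

```text
[0.36547157 0.37847371 0.12869102] [ 9.80284652e-01 -1.97590469e-01  1.05923660e-05  8.44561147e-05] [ 0.13595113  0.97558393 -0.33385691]
```

View pics/m3.png

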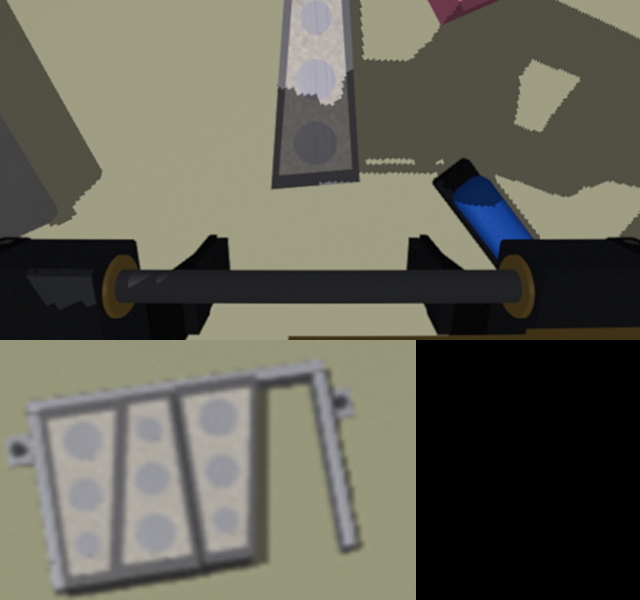

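Pack_c is fully home and snug against b in the top crop. In the wrist view, pack_d's wide-end corners are at (273,188) and (358,181), and its sides run up to (286,0) and (350,0).

```bash
python3 - <<'E'
from h import *
P=unproj('wrist',[(358,181),(273,188),(286,0),(350,0)],.045)[:,:2]
d=lambda v:np.degrees(np.arctan2(v[1],v[0]))
print('wide',np.linalg.norm(P[1]-P[0]),'dirs',d(P[3]-P[0]),d(P[2]-P[1])+10.5,d(P[1]-P[0])-90)
y=np.radians(np.mean([d(P[3]-P[0]),d(P[2]-P[1])+10.5,d(P[1]-P[0])-90]));R=np.array([[np.cos(y),-np.sin(y)],[np.sin(y),np.cos(y)]])
o=P[:2].mean(0)-R@[-.07,.0065]; print('origin',o,np.degrees(y),'grasp',o+R@[-.025,.0023],'heading',np.degrees(y)-5.26)
print('cur',get_obs()['position'])
E
```

```text
wide 0.06086560417241169 dirs -18.655122866338285 -17.79655002395244 -17.878216607207776
origin [0.44411919 0.34610308] -18.109963165832834 grasp [0.42107259 0.35606019] heading -23.369963165832836
cur [0.36547157 0.37847371 0.12869102]
```

Request:
apply_moves(series=[{"offset": [2.8, -1.1, 0], "rot": [0, 0, -0.5]}, {"offset": [5.6, -2.2, 0], "rot": [0, 0, -0.5]}, {"offset": [5.6, -2.2, -2], "rot": [0, 0, -0.5]}, {"offset": [5.6, -2.2, -5], "rot": [0, 0, -0.5]}, {"offset": [5.6, -2.2, -8], "rot": [0, 0, -0.5]}, {"offset": [5.6, -2.2, -10.1], "rot": [0, 0, -0.5]}, {"offset": [5.6, -2.2, -10.1], "rot": [0, 0, -0.5]}, {"offset": [5.6, -2.2, -10.1], "rot": [0, 0, -0.5]}])

```text
time: 10.05
position: [0.4214, 0.3567, 0.0278]
tool_rot: [0.979, -0.202, -0.0, 0.0]
ft_force: [0.0, 0.3, 0.6]
grip_width: 0.0872
grip_force: 0.0
```

Request:
apply_moves(series=[{"offset": [0, 0, 0], "rot": [0, 0, 0]}, {"offset": [0, 0, 0], "rot": [0, 0, 0]}, {"offset": [0, 0, 0], "rot": [0, 0, 0]}, {"offset": [0, 0, 0], "rot": [0, 0, 0]}, {"offset": [0, 0, 0], "rot": [0, 0, 0]}, {"offset": [0, 0, 0], "rot": [0, 0, 0]}, {"offset": [0, 0, 0], "rot": [0, 0, 0]}], hand=0.3, newtons=40)

```text
time: 10.75
position: [0.4208, 0.3579, 0.0282]
tool_rot: [0.98, -0.201, 0.0, -0.0]
ft_force: [-1.1, -0.3, 4.5]
grip_width: 0.0555
grip_force: 39.8
```

Request:
apply_moves(series=[{"offset": [0, 0, 2], "rot": [0, 0, 0]}, {"offset": [0, 0, 5], "rot": [0, 0, 0]}, {"offset": [0, 0, 8], "rot": [0, 0, 0]}, {"offset": [0.5, -3, 8], "rot": [0, 0, 2]}, {"offset": [1, -6, 8], "rot": [0, 0, 4]}, {"offset": [1.6, -9.6, 8], "rot": [0, 0, 6]}, {"offset": [2.2, -13.2, 8], "rot": [0, 0, 8]}, {"offset": [2.8, -16.8, 8], "rot": [0, 0, 10]}, {"offset": [3.4, -20.4, 8], "rot": [0, 0, 12]}, {"offset": [4, -24, 8], "rot": [0, 0, 14]}, {"offset": [4.6, -27.6, 8], "rot": [0, 0, 16]}, {"offset": [5.2, -31.2, 8], "rot": [0, 0, 19]}, {"offset": [5.8, -34.8, 8], "rot": [0, 0, 22]}, {"offset": [6.4, -38.4, 8], "rot": [0, 0, 25]}, {"offset": [7, -42, 8], "rot": [0, 0, 28]}, {"offset": [7.6, -45.6, 8], "rot": [0, 0, 28]}, {"offset": [7.95, -47.8, 8], "rot": [0, 0, 28]}, {"offset": [7.95, -47.8, 8], "rot": [0, 0, 28]}, {"offset": [7.95, -47.8, 8], "rot": [0, 0, 28]}])

```text
time: 12.65
position: [0.4992, -0.1201, 0.107]
tool_rot: [0.999, 0.042, -0.001, -0.001]
ft_force: [0.3, -0.1, -2.8]
grip_width: 0.0554
grip_force: 39.8
```

```bash
python3 - <<'E'
from h import *
snap('wrist','w4'); o=get_obs(); print(o['position'],o['tool_rot'],o['ft_force'],o['grip_width'])
E
```

```text
[ 0.4989949  -0.1193052   0.10711004] [ 9.99110934e-01  4.21336210e-02 -1.19173824e-03 -8.24141589e-04] [-0.64360001 -0.5010584  -2.03560014] 0.05516167504115116
```

View pics/w4.png

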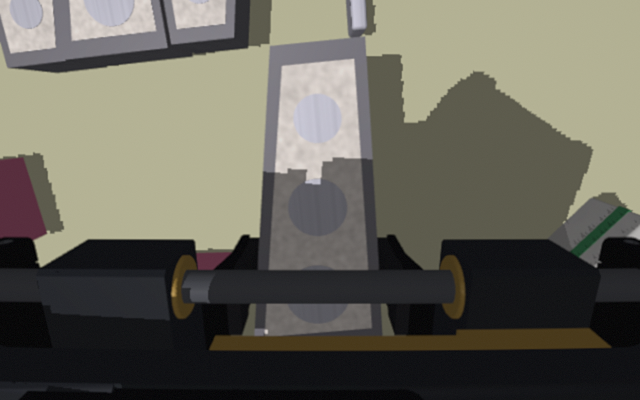

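The wrist view shows pack_d held level. Its narrow end is at (270,44)–(366,38), its straight side runs down to (379,330), and C's front-right corner is at (249,45).

```bash
python3 - <<'E'
from h import *
a=np.radians(10.1);R=np.array([[np.cos(a),-np.sin(a)],[np.sin(a),np.cos(a)]]);A=np.array([.665,-.0156])
P=(unproj('wrist',[(270,44),(366,38),(379,330),(258,172)],.124)[:,:2]-A)@R*1000
d=lambda v:np.degrees(np.arctan2(v[1],v[0]))
print(P.round(1).tolist(),np.linalg.norm(P[0]-P[1]),d(P[1]-P[2]),d(P[0]-P[1])-90,d(P[0]-P[3])+10.5)
print(((unproj('wrist',[(249,45),(236,0)],.045)[:,:2]-A)@R*1000).round(1),((unproj('wrist',[(349,33),(366,33)],.03)[:,:2]-A)@R*1000).round(1))
E
```

```text
[[-87.2, -62.9], [-88.4, -100.1], [-218.6, -99.2], [-136.8, -51.6]] 37.21792502550598 -0.3974203613487354 -1.8442472122574856 -2.3158119387173155
[[-74.2 -41.6]
 [-49.3 -37.4]] [[ -70.6 -102.5]
 [ -71.5 -113.1]]
```

Request:
apply_moves(series=[{"offset": [0, -0.2, -3], "rot": [0, 0, 1]}, {"offset": [0, -0.2, -6], "rot": [0, 0, 1]}, {"offset": [0, -0.2, -7.8], "rot": [0, 0, 1]}, {"offset": [0, -0.2, -7.8], "rot": [0, 0, 1]}, {"offset": [1, 0, -7.8], "rot": [0, 0, 1]}, {"offset": [2, 0.15, -7.8], "rot": [0, 0, 1]}, {"offset": [3, 0.35, -7.8], "rot": [0, 0, 1]}, {"offset": [4, 0.5, -7.8], "rot": [0, 0, 1]}, {"offset": [5, 0.7, -7.8], "rot": [0, 0, 1]}, {"offset": [6, 0.85, -7.8], "rot": [0, 0, 1]}, {"offset": [7, 1.05, -7.8], "rot": [0, 0, 1]}, {"offset": [8, 1.2, -7.8], "rot": [0, 0, 1]}, {"offset": [9.2, 1.4, -7.8], "rot": [0, 0, 1]}, {"offset": [9.2, 1.4, -7.8], "rot": [0, 0, 1]}])

```text
time: 14.1
position: [0.5946, -0.1065, 0.0299]
tool_rot: [0.999, 0.051, 0.001, 0.001]
ft_force: [-0.0, 0.5, -2.3]
grip_width: 0.0555
grip_force: 39.8
```

Request:
apply_moves(series=[{"offset": [0, 0, 0], "rot": [0, 0, 0]}, {"offset": [0, 0, 0], "rot": [0, 0, 0]}, {"offset": [0, 0, 0], "rot": [0, 0, 0]}, {"offset": [0, 0, 0], "rot": [0, 0, 0]}, {"offset": [0, 0, 3], "rot": [0, 0, 0]}, {"offset": [0, 0, 7], "rot": [0, 0, 0]}, {"offset": [-3, -0.5, 7], "rot": [0, 0, 2]}, {"offset": [-6.9, -1.2, 7], "rot": [0, 0, 4.2]}, {"offset": [-6.9, -1.2, 7], "rot": [0, 0, 4.2]}], hand=1, newtons=15)

```text
time: 15.0
position: [0.5165, -0.1169, 0.0996]
tool_rot: [0.996, 0.087, -0.004, -0.002]
ft_force: [0.3, 0.1, -0.8]
grip_width: 0.0869
grip_force: 0.0
```

Request:
apply_moves(series=[{"offset": [0, 0, 0], "rot": [0, 0, 0]}, {"offset": [0, 0, 0], "rot": [0, 0, 0]}, {"offset": [0, 0, 0], "rot": [0, 0, 0]}, {"offset": [0, 0, 0], "rot": [0, 0, 0]}, {"offset": [0, 0, 0], "rot": [0, 0, 0]}, {"offset": [0, 0, 0], "rot": [0, 0, 0]}, {"offset": [0, 0, -3], "rot": [0, 0, 0]}, {"offset": [0, 0, -5.5], "rot": [0, 0, 0]}, {"offset": [0, 0, -7], "rot": [0, 0, 0]}, {"offset": [0, 0, -7], "rot": [0, 0, 0]}, {"offset": [1, 0.18, -7], "rot": [0, 0, 0]}, {"offset": [2, 0.35, -7], "rot": [0, 0, 0]}, {"offset": [3, 0.5, -7], "rot": [0, 0, 0]}, {"offset": [4, 0.7, -7], "rot": [0, 0, 0]}, {"offset": [5, 0.9, -7], "rot": [0, 0, 0]}, {"offset": [5.6, 1.0, -7], "rot": [0, 0, 0]}, {"offset": [6.2, 1.1, -7], "rot": [0, 0, 0]}, {"offset": [6.2, 1.1, -7], "rot": [0, 0, 0]}], hand=0)

```text
time: 16.8
position: [0.5868, -0.1074, 0.0299]
tool_rot: [0.996, 0.088, 0.001, 0.001]
ft_force: [-1.1, 0.3, -0.8]
grip_width: 0.0007
grip_force: 0.0
```

Request:
apply_moves(series=[{"offset": [0.4, 0.07, 0], "rot": [0, 0, 0]}, {"offset": [0.8, 0.14, 0], "rot": [0, 0, 0]}, {"offset": [1.2, 0.2, 0], "rot": [0, 0, 0]}, {"offset": [1.5, 0.25, 0], "rot": [0, 0, 0]}, {"offset": [1.7, 0.3, 0], "rot": [0, 0, 0]}, {"offset": [1.7, 0.3, 0], "rot": [0, 0, 0]}])

```text
time: 17.4
position: [0.6009, -0.1046, 0.0297]
tool_rot: [0.996, 0.088, -0.002, 0.0]
ft_force: [-3.2, -2.5, 2.0]
grip_width: 0.0003
grip_force: 2.3
```

Request:
apply_moves(series=[{"offset": [0.2, 0.03, 0], "rot": [0, 0, 0]}, {"offset": [0.4, 0.06, 0], "rot": [0, 0, 0]}, {"offset": [0.4, 0.06, 0], "rot": [0, 0, 0]}])

```text
time: 17.7
position: [0.601, -0.1045, 0.0297]
tool_rot: [0.996, 0.088, -0.006, -0.0]
ft_force: [-11.3, -6.1, 8.0]
grip_width: 0.0004
grip_force: 6.2
```

Pack_d is seated exactly at the predicted position. Back off and check.

Request:
apply_moves(series=[{"offset": [-3, -0.5, 0], "rot": [0, 0, 0]}, {"offset": [-5, -0.8, 3], "rot": [0, 0, 0]}, {"offset": [-6, -0.8, 8], "rot": [0, 0, 0]}, {"offset": [-6, 2.5, 12], "rot": [0, 0, 0]}, {"offset": [-8, 5, 16], "rot": [0, 0, 0]}, {"offset": [-8, 5, 16], "rot": [0, 0, 0]}, {"offset": [-8, 5, 16], "rot": [0, 0, 0]}, {"offset": [-8, 5, 16], "rot": [0, 0, 0]}, {"offset": [-8, 5, 16], "rot": [0, 0, 0]}])

```text
time: 18.6
position: [0.5261, -0.0542, 0.1882]
tool_rot: [0.996, 0.087, -0.001, -0.0]
ft_force: [-0.3, -0.3, -0.5]
grip_width: 0.0007
grip_force: 0.0
```

```bash
python3 - <<'E'
from h import *
snap('wrist','w5'); snap('side','s5'); o=get_obs(); print(o['position'],o['tool_rot'],o['ft_force'],o['time'])
for q in ['carton','jar','tube_rack']: 
    vision.camera('top'); print(q,[np.round(r['centre'],3) for r in nets.spot_point('top',q)[:1]])
E
```

```text
[ 0.52599958 -0.05420196  0.18824946] [ 9.96208208e-01  8.69925737e-02 -1.13203190e-03 -4.66269982e-04] [ 0.23338588 -0.29669026 -1.08522418] 18.7
carton [array([ 0.443, -0.334,  0.002])]
jar [array([ 0.729,  0.329, -0.001])]
tube_rack [array([ 0.74 , -0.334, -0.001])]
```

View pics/w5.png

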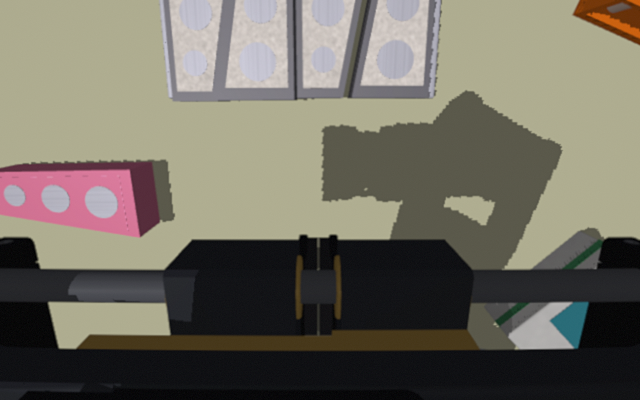

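The wrist view shows all four fronts flush on one line at row 97–100, from (170,100) to (435,97). The packs look parallel, and the bystanders haven't moved.

```bash
python3 -c "from rig import hand_in; print(hand_in())"
```

```text
the job is handed in; nothing more can be done
None
```

I handed in the job at about 19 s of the 67 s: all four packs look home, flat and flush in the frame in the last camera view, and the carton, jar and tube rack read unmoved to within about 2 mm; `hand_in()` returned no verdict.

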